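# Find the slack clip

### The job

One of the three clip stands that hold a card has lost its spring: find out which by tugging the cards straight up, so gently that a sound clip keeps its card and no stand leaves the desk or tips while it still holds its card. Draw the card slowly right out of the slack clip and push it fully home, upright and centred, between the jaws of the empty spare clip. Then set the slack stand upright on the floor of the wooden repair tray, and leave the other stands standing on the desk with their cards home, and the stapler, eraser and marker where they are.

Things in the scene. Friction and masses are not known exactly. Their poses are not given: they have to be found in the camera images.
- stand_a: Clip stand holding a card; all stands look alike. Steel puck 72 mm across, 24 mm high, a 16 mm post, and on it a spring clip with its mouth upward. Origin: centre of the underside, z up, -x: side of the moving jaw. Throat floor at z = 52 mm, lips up to z = 82 mm. 0.77 kg: about 7 N of upward pull lifts it. A sound clip holds its card against 8 N; the slack one lets it slide at 1 to 3 N.
- stand_b: Clip stand holding a card, same shape and frame as stand_a. The fixed part of each clip is 40 mm wide along y from z = 44 to 72 mm, centred: the place to grip a stand from above, closing along y (the moving jaw is 36 mm wide).
- stand_c: Clip stand holding a card, same shape and frame as stand_a. In each clip a seated card stands on the throat floor at x = 0, y = 0 of the stand's frame, its width along the stand's y.
- stand_spare: The empty clip stand, known to be sound; same shape and frame as stand_a. Fixed rear jaw: a plate with its face at x = +2 mm, lip flared back above z = 72 mm. Moving front jaw: hinged at z = 48 mm, bites with a rolled edge at z = 68 mm, lip flared forward above that.
- spare_throat (a point): Middle of the throat floor of the spare clip, where the card's lower edge must come to rest, 52 mm above the stand's underside. The closed jaws leave about 1.5 mm; the flared lips lead in a card that comes down within 3 mm of x = 0. Forcing the jaws open takes up to 20 N (at z = 73 to 67 mm), sliding on to the floor about 10 N.
- card_a: Stiff white plastic card standing in the clip of stand_a, 54 mm wide (y), 86 mm tall (z), 4 mm thick (x), 20 g. Origin: middle of its lower edge. Grip it from above by its two side edges, above the clip (the lips end 29 mm above its lower edge).
- card_b: The like card in the clip of stand_b.
- card_c: The like card in the clip of stand_c.
- tray: Fixed open wooden tray, 115 mm (x) by 200 mm (y), 26 mm high, walls and floor 4 mm thick; origin centre of the underside. Two small dead binder clips are fixed in it at the +y end, beyond y = +50 mm.
- tray_bay (a point): Middle of the free part of the tray's floor, on the floor (4 mm above the desk); the free part is 107 mm (x) by 140 mm (y).
- stapler: Red stapler lying on the desk, 145 x 36 x 56 mm; bystander.
- eraser: Eraser with blue sleeve lying on the desk, 56 x 23 x 13 mm; bystander.
- marker: Black marker lying on the desk, 135 mm long, 20 mm thick; bystander.
- stand_a_jaw: The moving front jaw of the clip on stand_a, 36 mm wide; origin on its hinge line, 48 mm above the stand's underside and 6 mm in front of its middle. With a card in, a sound jaw bites with about 8 N, a slack one with 1 to 2 N.
- stand_b_jaw: The moving front jaw of the clip on stand_b, 36 mm wide; origin on its hinge line, 48 mm above the stand's underside and 6 mm in front of its middle. With a card in, a sound jaw bites with about 8 N, a slack one with 1 to 2 N.
- stand_c_jaw: The moving front jaw of the clip on stand_c, 36 mm wide; origin on its hinge line, 48 mm above the stand's underside and 6 mm in front of its middle. With a card in, a sound jaw bites with about 8 N, a slack one with 1 to 2 N.

How it is judged:
By the outcome, as a careful person would: the job done as asked, in the order asked, and still so for the second after the job is handed in, with the robot touching nothing.
It also fails if it takes over 72 s, if anything falls off the work surface, if the arm or the gripper's body presses on something with over 40 N, if the wrist force passes 120 N, or if a joint passes its speed limit or range.

### The arm

A 7-joint arm with a two-finger parallel gripper is mounted at the origin on the work surface; the furniture and walls round the work are solid. World frame = base frame: x ahead of the robot, y to its left, z up, the work surface at z = 0. Lengths are in m, angles in degrees, forces in N, time in s.
With the tool pointing down it reaches from about 0.35 to 0.9 m from the base axis. Payload 8.1 kg.
Tool frame: the origin (TCP) lies at the very end of the fingers, on their centre line; the grasp point (between the pads) lies 19 mm behind it (arm.grip_depth is the distance from the TCP to the grasp point, in m); z points along the fingers, y is the line along which they close (so a half turn about z gives the same grasp; the last joint's range is limited). The gripper opens to 92 mm and grips with 3 to 60 N. Pads are 19 mm wide; open, the fingers measure 130 mm over their backs; the gripper's body (75 mm by 190 mm) begins 47 mm behind the grasp point.
Start: joints at [61.215, 24.895, 1.432, 90.138, -0.665, 64.973, -4.303], TCP at [0.243, -0.576, 0.227] pointing down, gripper open.
Joint ranges: [-149.89, 149.89], [-25.12, 119.58], [-72.63, 75.52], [4.76, 147.25], [-75.54, 255.54], [6.69, 114.76], [-157.13, 157.13]. Speed limits (degrees/s): [127.2, 127.2, 172.46, 172.46, 180, 180, 180].

### API

Orientations are given as a 3x3 rotation matrix whose columns are the frame's x, y, z axes.
In Python, from plant import arm gives the robot as it stands.
- The arm moves only by the shell command python3 -m crank 'ROWS'. ROWS is a JSON object whose one key "deltas" holds one flat list of numbers, 7 for each row, row after row: the shift along the tool's x, y, z in cm, then the turn, a rotation vector about the tool's x, y, z in rad, then the opening, from 0 (shut) to 1 (fully open). A call has 1 to 5 rows; each row is the pose to reach, as a shift and turn from the pose commanded when the call began, along the tool's axes at that moment; what a row does not reach only later rows make up. A row lasts 1/10 s, in which the tool goes at most 50 mm and 8.59 degrees, less where a joint would pass 70% of its speed; a pose out of reach is approached as far as the arm can. A call with a gripper value outside its range is refused whole. The fingers move at their own pace and stop on an object; the grip force is fixed at half the most. Time passes only in rows, so rows that repeat a pose let the fingers close. It gives the time, the measured TCP pose, the force, the opening and the grip force at its end, in the units of the state.
- arm.get_state(): the state, without advancing time (a new reading comes with each control period).
- arm.get_image(name): name is "scene" or "top" or "wrist"; returns the picture (400x640x3 uint8, blue, green, red); there is no depth.
- arm.camera_params(name): a dict with "intrinsics" (3x3 intrinsics, pixels), "D" ([k1, k2, p1, p2, k3] as OpenCV has them; the pictures are not rectified), "extrinsics" (4x4, takes a point from world to camera coordinates); the wrist camera has in their place "hand_eye" (4x4, takes a point from camera to tool coordinates, whose origin is the TCP and whose axes are the flange's). Camera axes: x right, y down, z forward; pixel columns grow to the right and rows downward; lengths in m; the calibration is good to about 2 mm. A picture is of the moment at which its call begins: read the wrist's pose just before it. camera_params takes no time and is no camera call.
- arm.hand_in(): hands the job in; it is judged then, once.
The state is a dict: "time_s": time; "joint_pos": joint angles; "qvel": joint speeds; "joint_efforts": joint torques, N m; "tcp_pos": TCP position; "orientation": TCP orientation; "contact_force": force on the tool from outside, world axes, zero at the start; "wrist_torque": the same for the moment, N m; "opening": finger opening in m; "grip_force": force on a finger pad.
Only numpy, scipy, OpenCV 4.12 (cv2) and the standard library are available. Lean on these libraries where they do the work, as an engineer would, in place of code of your own. Each camera call takes 0.05 s, during which the arm holds its last target. There are 200 camera calls.

## Working session

There is one attempt and no reset: what is moved stays moved. The work goes in short steps, Python scripts to look and compute and a shell command to move; the robot and the scene stay as the last step left them, time stands still between calls to the robot, and variables do not carry over. Pictures are saved under pics/ and viewed, at most 10 in all, crops included, and the job is handed in when it is done.

```bash
mkdir -p pics; ls
python3 - <<'E'
from plant import arm
import cv2,numpy as np
s=arm.get_state();print(s)
for n in("scene","top","wrist"):
    cv2.imwrite(f"pics/{n}0.png",arm.get_image(n))
    p=arm.camera_params(n)
    for k in p:print(n,k,np.round(p[k],4).tolist())
E
```

```text
pics
{'time_s': 0.0, 'joint_pos': array([61.21519065, 24.93680076,  1.43003361, 90.18798507, -0.66338383,
       64.97245445, -4.30343666]), 'qvel': array([ 0.01920649, -0.00261833, -0.03469552,  0.11496375, -0.00822593,
       -0.00981787, -0.04890142]), 'joint_efforts': array([ 1.13246988e-03, -6.67866111e+01,  9.85262878e-01, -3.14458966e+01,
       -6.05530967e-02,  4.31793602e-02,  1.65939350e-04]), 'tcp_pos': array([ 0.2430212 , -0.57527821,  0.22594856]), 'orientation': array([[ 9.21164860e-01,  3.89171873e-01, -7.44099971e-04],
       [ 3.89172553e-01, -9.21163865e-01,  1.36269128e-03],
       [-1.55116888e-04, -1.54484661e-03, -9.99998795e-01]]), 'contact_force': array([ 0.08941671,  0.77682402, -0.1173908 ]), 'wrist_torque': array([-0.00697749,  0.0265187 , -0.01867741]), 'grip_force': 0.0, 'opening': 0.09162999462418961}
scene intrinsics [[440.9447, 0.0, 320.6405], [0.0, 440.9447, 191.1609], [0.0, 0.0, 1.0]]
scene D [-0.0674, 0.0, 0.0, 0.0, 0.0]
scene extrinsics [[-0.4849, -0.8744, -0.0175, 0.2379], [-0.3751, 0.226, -0.899, 0.2484], [0.79, -0.4294, -0.4376, 0.6986], [0.0, 0.0, 0.0, 1.0]]
top intrinsics [[501.2385, 0.0, 324.667], [0.0, 501.2385, 196.6894], [0.0, 0.0, 1.0]]
top D [-0.104, 0.0, 0.0, 0.0, 0.0]
top extrinsics [[0.0193, -0.9996, 0.0183, -0.0297], [-0.9845, -0.0222, -0.1739, 0.5126], [0.1742, -0.0147, -0.9846, 1.1348], [0.0, 0.0, 0.0, 1.0]]
wrist intrinsics [[291.9922, 0.0, 315.0312], [0.0, 291.9922, 198.1593], [0.0, 0.0, 1.0]]
wrist D [-0.0449, 0.0, 0.0, 0.0, 0.0]
wrist hand_eye [[-0.0008, -0.9693, -0.2461, 0.0655], [1.0, -0.0006, -0.0008, 0.0007], [0.0006, -0.2461, 0.9693, -0.1574], [0.0, 0.0, 0.0, 1.0]]
```

View pics/top0.png

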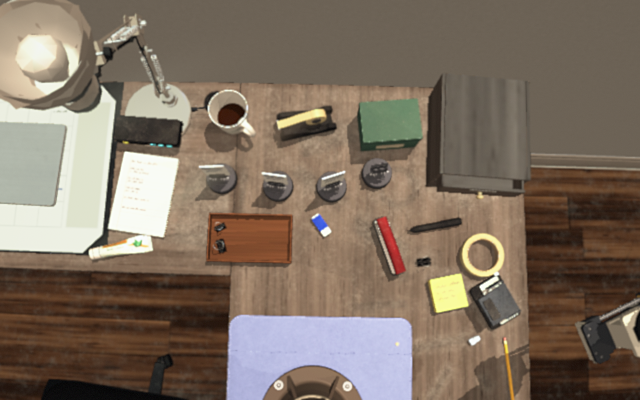

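View pics/scene0.png

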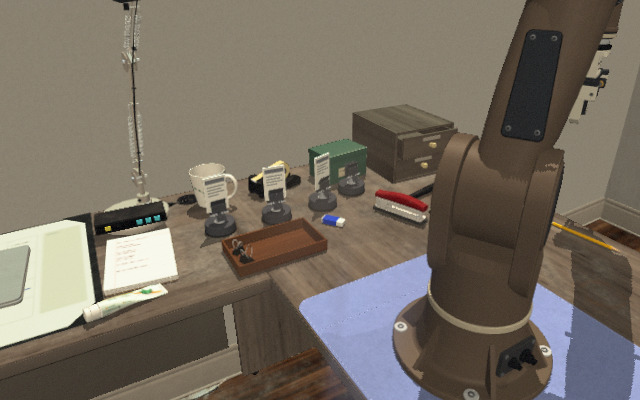

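Top view: the stands stand at about (222,178), (278,185), (332,187), the empty one at (376,173), and the tray at (250,238) with its dead clips on the left. In the scene view the cards face the robot. I'll write helpers and get rough positions.

```bash
cat > h.py <<'E'
from plant import arm
import cv2,numpy as np
from scipy.spatial.transform import Rotation as R
np.set_printoptions(precision=4,suppress=True)
def cam(n,s=None):
    p=arm.camera_params(n);K=np.array(p["intrinsics"]);D=np.array(p["D"])
    if n=="wrist":
        T=np.eye(4);T[:3,:3]=s["orientation"];T[:3,3]=s["tcp_pos"]
        T=T@np.array(p["hand_eye"])
    else: T=np.linalg.inv(np.array(p["extrinsics"]))
    return K,D,T          # T camera->world
def rays(c,px):
    K,D,T=c
    u=cv2.undistortPoints(np.array(px,float).reshape(-1,1,2),K,D).reshape(-1,2)
    d=np.c_[u,np.ones(len(u))]@T[:3,:3].T
    return T[:3,3],d/np.linalg.norm(d,axis=1)[:,None]
def plane(c,px,z):
    o,d=rays(c,px);return o+d*((z-o[2])/d[:,2])[:,None]
def proj(c,P):
    K,D,T=c;W=np.linalg.inv(T)
    return cv2.projectPoints(np.array(P,float).reshape(-1,3),cv2.Rodrigues(W[:3,:3])[0],W[:3,3],K,D)[0].reshape(-1,2)
def tri(obs):  # [(cam,px)...] -> point, residual
    A=np.zeros((3,3));b=np.zeros(3);L=[]
    for c,p in obs:
        o,d=rays(c,[p]);M=np.eye(3)-np.outer(d[0],d[0]);A+=M;b+=M@o;L.append((M,o))
    x=np.linalg.solve(A,b);return x,max(np.linalg.norm(M@(x-o)) for M,o in L)
def snap(n,f):
    s=arm.get_state();im=arm.get_image(n);cv2.imwrite("pics/"+f,im);return im,cam(n,s)
E
python3 - <<'E'
from h import *
c=cam("top")
print("pucks",plane(c,[(222,181),(278,187),(332,189),(376,175)],.02))
print("tray",plane(c,[(250,238),(208,214),(292,216),(291,264),(208,262)],.026))
print("others",plane(c,[(321,225),(389,246),(435,226)],.01))
E
python3 -c "
import cv2;im=cv2.imread('pics/top0.png')[130:280,190:480];cv2.imwrite('pics/topc.png',cv2.resize(im,None,fx=2.7,fy=2.7,interpolation=cv2.INTER_CUBIC))"
```

```text
pucks [[ 0.5505  0.2298  0.02  ]
 [ 0.5387  0.0936  0.02  ]
 [ 0.5368 -0.0367  0.02  ]
 [ 0.5739 -0.1432  0.02  ]]
tray [[0.4136 0.1549 0.026 ]
 [0.4684 0.2578 0.026 ]
 [0.4682 0.0574 0.026 ]
 [0.3548 0.0564 0.026 ]
 [0.3547 0.2514 0.026 ]]
others [[ 0.4501 -0.0121  0.01  ]
 [ 0.4028 -0.176   0.01  ]
 [ 0.4532 -0.2883  0.01  ]]
```

View pics/topc.png

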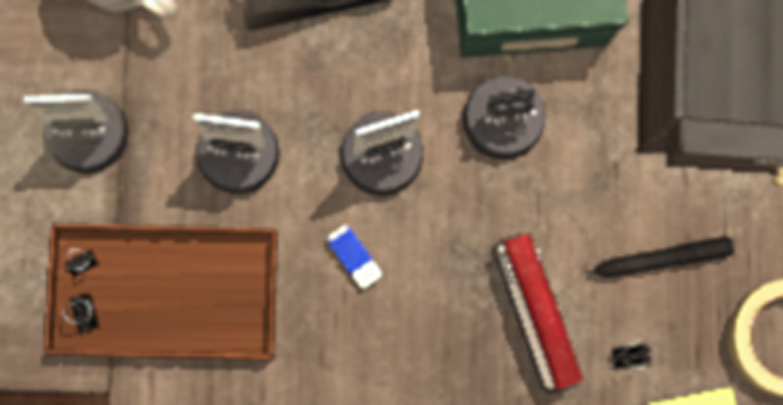

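The cropped view shows three cards (stands at left, middle and right-middle), and the empty spare is at the right. All of them sit within about 20° of the world axes, and the tray is roughly axis-aligned. I'll move the wrist camera over them.

```bash
python3 -m crank '{"deltas":[3.4,-3.4,-1.1,0,0,0.08,1, 6.8,-6.8,-2.2,0,0,0.16,1, 10.2,-10.2,-3.3,0,0,0.24,1, 13.6,-13.6,-4.4,0,0,0.32,1, 17,-17,-5.5,0,0,0.4,1]}'
python3 -m crank '{"deltas":[2,-4.5,-1.2,0,0,0,1, 4,-9,-2.4,0,0,0,1, 6,-13.5,-3.6,0,0,0,1, 8,-18,-4.8,0,0,0,1, 10,-22.5,-6,0,0,0,1]}'
python3 -m crank '{"deltas":[2,-4.5,-1.2,0,0,0,1, 4,-9,-2.4,0,0,0,1, 6,-13.5,-3.6,0,0,0,1, 6.7,-17.7,-3.9,0,0,0,1, 6.7,-17.7,-3.9,0,0,0,1]}'
python3 - <<'E'
from h import *
s=arm.get_state();print(s["time_s"],s["tcp_pos"],s["orientation"],s["joint_pos"])
im,c=snap("wrist","w1.png")
E
```

```text
time_s: 0.65
tcp_pos: [0.334, -0.351, 0.282]
orientation: [[1.0, -0.004, -0.0], [-0.004, -1.0, -0.0], [-0.0, 0.0, -1.0]]
contact_force: [2.0, -1.0, 0.2]
opening: 0.0919
grip_force: 0.0
time_s: 1.15
tcp_pos: [0.4326, -0.1291, 0.3415]
orientation: [[1.0, -0.0, 0.0], [-0.0, -1.0, -0.0], [0.0, 0.0, -1.0]]
contact_force: [0.6, -0.2, 0.1]
opening: 0.0917
grip_force: 0.0
time_s: 1.65
tcp_pos: [0.4997, 0.0532, 0.3802]
orientation: [[1.0, 0.009, 0.0], [0.009, -1.0, 0.003], [0.001, -0.003, -1.0]]
contact_force: [0.7, -1.0, -0.1]
opening: 0.0916
grip_force: 0.0
1.65 [0.4997 0.0532 0.3802] [[ 1.      0.0094  0.0005]
 [ 0.0094 -0.9999  0.0035]
 [ 0.0005 -0.0035 -1.    ]] [   6.4276    9.6814  -21.9122   90.4565    3.4615   80.4886 -105.2294]
```

View pics/w1.png

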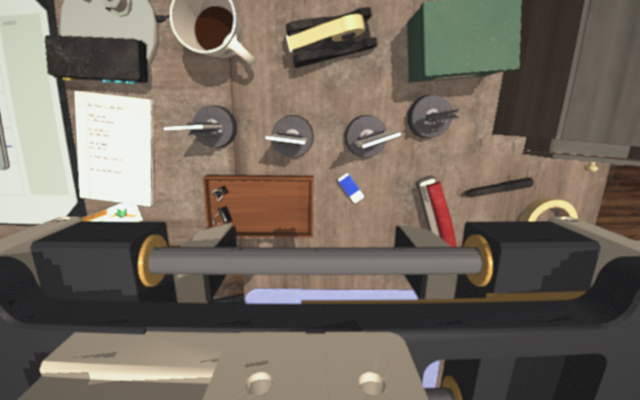

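The wrist view shows all four stands in a row at about (212,128), (290,137), (367,137) and (432,117). I'll take two closer views with a baseline between them.

```bash
python3 -m crank '{"deltas":[0,-2.5,4.3,0,0,0,1, 0,-5,8.6,0,0,0,1, 0,-6.7,13,0,0,0,1, 0,-6.7,13,0,0,0,1, 0,-6.7,13,0,0,0,1]}' >/dev/null
python3 - <<'E'
from h import *
import pickle
im,c=snap("wrist","w2.png");pickle.dump(c,open("c2.pkl","wb"))
E
python3 -m crank '{"deltas":[0,4,0,0,0,0,1, 0,8,0,0,0,0,1, 0,12,0,0,0,0,1, 0,15,0,0,0,0,1, 0,15,0,0,0,0,1]}' >/dev/null
python3 -m crank '{"deltas":[0,0,0,0,0,0,1]}'
python3 - <<'E'
from h import *
import pickle
im,c=snap("wrist","w3.png");pickle.dump(c,open("c3.pkl","wb"))
a=cv2.imread("pics/w2.png")[20:215];b=im[20:215]
cv2.imwrite("pics/w23.png",np.vstack([a,b]))
E
```

```text
time_s: 2.85
tcp_pos: [0.5003, -0.0387, 0.2519]
orientation: [[1.0, -0.004, 0.003], [-0.004, -1.0, -0.0], [0.003, 0.0, -1.0]]
contact_force: [-0.3, 0.3, 0.7]
opening: 0.0918
grip_force: 0.0
```

View pics/w23.png

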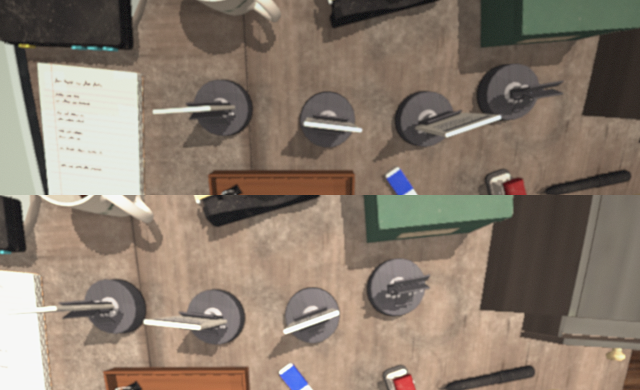

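In both views the stands are (top half, row+20) L (222,127), M (327,138), R (425,137) and spare (508,110), and the bright strips are the cards' top edges. Next I'll measure the strips and pucks in both views.

```bash
cat > m.py <<'E'
from h import *
import pickle
ims=[cv2.imread(f"pics/w{k}.png") for k in(2,3)];cs=[pickle.load(open(f"c{k}.pkl","rb")) for k in(2,3)]
rough=np.array([[.5505,.23,.138],[.5387,.0936,.138],[.5368,-.0367,.138]])
def strip(im,c,P,thr,r=48):
    u=proj(c,[P])[0];g=im.min(2);m=np.uint8(g>thr)*255
    k=np.zeros_like(m);cv2.circle(k,tuple(int(v) for v in u),r,255,-1);m&=k
    n,l,st,ce=cv2.connectedComponentsWithStats(m)
    if n<2:return None
    i=1+np.argmax(st[1:,4]);q=cv2.findContours(np.uint8(l==i),0,1)[0][0]
    (x,y),(w,h),a=cv2.minAreaRect(q);b=cv2.boxPoints(((x,y),(w,h),a))
    e=sorted([tuple((b[j]+b[(j+1)%4])/2) for j in range(4)],key=lambda p:np.hypot(p[0]-x,p[1]-y))[2:]
    e=np.array(sorted(e));return e,min(w,h),max(w,h)
def puck(im,c,P):
    u=proj(c,[[P[0],P[1],.024]])[0];o=proj(c,[[P[0],P[1]+.036,.024]])[0];r=int(1.35*np.hypot(*(o-u)))
    g=cv2.GaussianBlur(im,(3,3),0);hsv=cv2.cvtColor(g,cv2.COLOR_BGR2HSV)
    m=np.uint8((hsv[...,2]<95)&(hsv[...,1]<70))*255
    k=np.zeros_like(m);cv2.circle(k,tuple(int(v) for v in u),r,255,-1);m&=k
    m=cv2.morphologyEx(m,cv2.MORPH_CLOSE,np.ones((7,7)));m=cv2.morphologyEx(m,cv2.MORPH_OPEN,cv2.getStructuringElement(2,(15,15)))
    q=max(cv2.findContours(m,0,1)[0],key=cv2.contourArea)
    return cv2.minEnclosingCircle(q),cv2.boundingRect(q)
if __name__=="__main__":
    for n,P in zip("LMR",rough):
        E=[strip(im,c,P,t) for im,c in zip(ims,cs) for t in(190,)]
        print(n,[ (e[0].round(1).tolist(),round(float(e[1]),1),round(float(e[2]),1)) if e else None for e in E])
        if all(E):
            T=[tri([(cs[0],E[0][0][j]),(cs[1],E[1][0][j])]) for j in(0,1)]
            d=T[1][0]-T[0][0]
            print("  ends",T[0],T[1],"mid",(T[0][0]+T[1][0])/2,"len",np.linalg.norm(d),"yaw",np.degrees(np.arctan2(d[0],-d[1])))
            for e,c in zip(E,cs): print("   plane",plane(c,[e[0].mean(0)],.138)[0])
    for n,P in zip("LMRS",list(rough)+[[.574,-.143,.138]]):
        Q=[]
        for im,c in zip(ims,cs):
            (ctr,r),bb=puck(im,c,P);b=(bb[0]+bb[2]/2-.5,bb[1]+bb[3]/2-.5);Q.append(b)
            print(n,np.round(ctr,1),round(r,1),bb,"z.024:",plane(c,[ctr,b],.024).tolist())
        print("  tri",tri(list(zip(cs,Q))))
E
python3 m.py
```

```text
L [([[153.0, 131.89999389648438], [209.0, 127.5999984741211]], 3.8, 56.2), ([[28.0, 99.0], [28.0, 194.0]], 56.0, 95.0)]
  ends (array([0.5782, 0.2694, 0.1046]), np.float64(0.020747276255675497)) (array([0.5425, 0.1701, 0.2202]), np.float64(0.02194867289881701)) mid [0.5603 0.2198 0.1624] len 0.15654977049201182 yaw -19.75486620372408
   plane [0.5608 0.2324 0.138 ]
   plane [0.5502 0.2372 0.138 ]
M [([[304.0, 143.0], [361.0, 150.0]], 4.0, 57.4), ([[143.89999389648438, 146.39999389648438], [200.10000610351562, 152.10000610351562]], 5.3, 56.5)]
  ends (array([0.5481, 0.1209, 0.1371]), np.float64(7.541277909226712e-05)) (array([0.5419, 0.0683, 0.1355]), np.float64(0.00015911636062517122)) mid [0.545  0.0946 0.1363] len 0.05289935396038578 yaw -6.778771818746173
   plane [0.5451 0.0949 0.138 ]
   plane [0.5452 0.0937 0.138 ]
R [([[445.70001220703125, 155.0], [500.1000061035156, 136.3000030517578]], 3.7, 57.6), ([[282.79998779296875, 156.5], [338.3999938964844, 137.0]], 5.7, 58.8)]
  ends (array([ 0.5376, -0.0097,  0.139 ]), np.float64(1.8312890573864132e-05)) (array([ 0.5549, -0.061 ,  0
[... 833 characters left out ...]
24: [[0.5218374467944279, 0.09863976751882012, 0.02400000000000002], [0.5218374467944279, 0.09863976751882012, 0.02400000000000002]]
  tri (array([ 0.5162,  0.1086, -0.0033]), np.float64(0.0025736226088554897))
R [409.8 154.9] 18.2 (393, 143, 35, 26) z.024: [[0.5256646986305378, -0.01368352919582981, 0.02400000000000002], [0.5249059272627781, -0.013953118693944194, 0.02400000000000002]]Traceback (most recent call last):
  File "m.py", line 34, in <module>
    (ctr,r),bb=puck(im,c,P);b=(bb[0]+bb[2]/2-.5,bb[1]+bb[3]/2-.5);Q.append(b)
               ~~~~^^^^^^^^
  File "m.py", line 20, in puck
    q=max(cv2.findContours(m,0,1)[0],key=cv2.contourArea)
ValueError: max() iterable argument is empty
```

Cards M and R triangulate cleanly: z≈0.137 against the expected 0.138, and length 53–54 mm. I'll go above R with its yaw.

```bash
python3 -m crank '{"deltas":[1.5,-0.1,3,0,0,-0.11,1, 3,-0.2,6,0,0,-0.22,1, 4.6,-0.3,8,0,0,-0.325,1, 4.6,-0.3,8,0,0,-0.325,1, 4.6,-0.3,8,0,0,-0.325,1]}' >/dev/null
python3 -m crank '{"deltas":[0,0,0,0,0,0,1, 0,0,0,0,0,0,1]}'
cat > go.py <<'E'
# error from measured pose to goal, in tool axes (cm) and yaw (rad about tool z)
from h import *
import sys
def go(p,yaw):
    s=arm.get_state();O=np.array(s["orientation"]);d=O.T@(np.array(p)-s["tcp_pos"])*100
    G=np.array([[np.cos(yaw),np.sin(yaw),0],[np.sin(yaw),-np.cos(yaw),0],[0,0,-1]])
    print("t",round(s["time_s"],2),"tcp",s["tcp_pos"],"shift cm",d,"rot",R.from_matrix(O.T@G).as_rotvec(),"j7",s["joint_pos"][[2,6]],"F",s["contact_force"])
if __name__=="__main__":
    a=[float(v) for v in sys.argv[1:5]];go(a[:3],np.radians(a[3]))
E
python3 go.py .5463 -.0354 .095 18.6
```

```text
time_s: 3.6
tcp_pos: [0.5457, -0.0339, 0.1713]
orientation: [[0.948, 0.318, 0.002], [0.318, -0.948, -0.0], [0.002, 0.001, -1.0]]
contact_force: [0.2, -0.2, -0.1]
opening: 0.0919
grip_force: 0.0
t 3.6 tcp [ 0.5457 -0.0339  0.1713] shift cm [-0.0009  0.1576  7.6335] rot [ 0.001  -0.0018 -0.0009] j7 [-21.9403 -83.1991] F [ 0.2347 -0.2013 -0.063 ]
```

```bash
python3 -m crank '{"deltas":[0,0.1,2,0,0,0,1, 0,0.15,4,0,0,0,1, 0,0.15,6,0,0,0,0.8, 0,0.15,7.6,0,0,0,0.7, 0,0.15,7.6,0,0,0,0.65]}'
python3 -m crank '{"deltas":[0,0,0,0,0,0,0.62, 0,0,0,0,0,0,0.6, 0,0,0,0,0,0,0.5, 0,0,0,0,0,0,0.4, 0,0,0,0,0,0,0.4]}'
python3 -m crank '{"deltas":[0,0,0,0,0,0,0.4]}'
python3 -m crank '{"deltas":[0,0,0,0,0,0,0.4]}'
python3 go.py .5463 -.0354 .095 18.6
```

```text
time_s: 4.1
tcp_pos: [0.5447, -0.0357, 0.093]
orientation: [[0.948, 0.318, -0.002], [0.318, -0.948, -0.0], [-0.002, -0.0, -1.0]]
contact_force: [-0.6, -0.1, 0.3]
opening: 0.0727
grip_force: 0.0
time_s: 4.6
tcp_pos: [0.5467, -0.0354, 0.0951]
orientation: [[0.948, 0.319, 0.002], [0.319, -0.948, -0.0], [0.002, 0.001, -1.0]]
contact_force: [-2.0, 0.1, 6.9]
opening: 0.0536
grip_force: 30.0
time_s: 4.7
tcp_pos: [0.5468, -0.0354, 0.0952]
orientation: [[0.948, 0.319, 0.002], [0.319, -0.948, -0.0], [0.002, 0.001, -1.0]]
contact_force: [-1.0, 0.2, 7.2]
opening: 0.0541
grip_force: 30.0
time_s: 4.8
tcp_pos: [0.5468, -0.0354, 0.0952]
orientation: [[0.948, 0.319, 0.002], [0.319, -0.948, -0.0], [0.002, 0.001, -1.0]]
contact_force: [-1.0, 0.9, 7.1]
opening: 0.0537
grip_force: 30.0
t 4.8 tcp [ 0.5468 -0.0354  0.0952] shift cm [-0.0442 -0.0103  0.0156] rot [ 0.0008 -0.002   0.0001] j7 [-20.4895 -85.7431] F [-0.9602  0.9028  7.067 ]
```

Gripped, with a 7 N push-down preload. I'll ease up in small steps.

```bash
for i in 1; do
python3 -m crank '{"deltas":[0,0,-0.03,0,0,0,0.4]}' | egrep 'tcp|contact'
python3 -m crank '{"deltas":[0,0,-0.03,0,0,0,0.4]}' | egrep 'tcp|contact'
python3 -m crank '{"deltas":[0,0,0,0,0,0,0.4]}' | egrep 'tcp|contact'; done
```

```text
tcp_pos: [0.5467, -0.0354, 0.0952]
contact_force: [0.7, 0.3, 2.6]
tcp_pos: [0.5466, -0.0354, 0.0952]
contact_force: [1.9, 0.2, 1.9]
tcp_pos: [0.5466, -0.0354, 0.0951]
contact_force: [0.6, 0.4, 5.8]
```

```bash
python3 -m crank '{"deltas":[0,0,0,0,0,0,0.4,0,0,0,0,0,0,0.4]}' | egrep 'tcp|contact'
python3 -m crank '{"deltas":[0,0,0,0,0,0,0.4]}' | egrep 'tcp|contact'
python3 -m crank '{"deltas":[0,0,-0.02,0,0,0,0.4]}' | egrep 'tcp|contact'
python3 -m crank '{"deltas":[0,0,0,0,0,0,0.4]}' | egrep 'tcp|contact'
python3 -m crank '{"deltas":[0,0,0,0,0,0,0.4]}' | egrep 'tcp|contact'
```

```text
tcp_pos: [0.5467, -0.0354, 0.0952]
contact_force: [1.0, -0.2, 7.1]
tcp_pos: [0.5466, -0.0354, 0.0951]
contact_force: [0.0, 0.7, 7.0]
tcp_pos: [0.5466, -0.0354, 0.0952]
contact_force: [1.1, 0.1, 3.2]
tcp_pos: [0.5466, -0.0354, 0.0951]
contact_force: [0.5, 0.4, 6.1]
tcp_pos: [0.5466, -0.0354, 0.0951]
contact_force: [1.9, 0.6, 5.8]
```

```bash
python3 -m crank '{"deltas":[0,0,-0.02,0,0,0,0.4, 0,0,-0.02,0,0,0,0.4, 0,0,-0.02,0,0,0,0.4]}' | egrep 'tcp|contact'
python3 -m crank '{"deltas":[0,0,-0.02,0,0,0,0.4, 0,0,-0.02,0,0,0,0.4, 0,0,-0.02,0,0,0,0.4]}' | egrep 'tcp|contact'
python3 -m crank '{"deltas":[0,0,-0.02,0,0,0,0.4, 0,0,-0.02,0,0,0,0.4, 0,0,-0.02,0,0,0,0.4]}' | egrep 'tcp|contact'
python3 -m crank '{"deltas":[0,0,-0.02,0,0,0,0.4, 0,0,-0.02,0,0,0,0.4, 0,0,-0.02,0,0,0,0.4]}' | egrep 'tcp|contact'
```

```text
tcp_pos: [0.5465, -0.0354, 0.0952]
contact_force: [2.4, -0.3, 4.4]
tcp_pos: [0.5462, -0.0355, 0.0952]
contact_force: [3.8, -0.2, 3.4]
tcp_pos: [0.5458, -0.0356, 0.0952]
contact_force: [2.1, -1.9, 2.4]
tcp_pos: [0.5455, -0.0357, 0.0953]
contact_force: [2.0, -0.0, 1.1]
```

```bash
python3 -m crank '{"deltas":[0,0,-0.02,0,0,0,0.4, 0,0,-0.02,0,0,0,0.4]}' | egrep 'tcp|contact'
python3 -m crank '{"deltas":[0,0,-0.02,0,0,0,0.4, 0,0,-0.02,0,0,0,0.4]}' | egrep 'tcp|contact'
python3 -m crank '{"deltas":[0,0,-0.02,0,0,0,0.4, 0,0,-0.02,0,0,0,0.4]}' | egrep 'tcp|contact'
python3 -m crank '{"deltas":[0,0,-0.02,0,0,0,0.4, 0,0,-0.02,0,0,0,0.4]}' | egrep 'tcp|contact'
```

```text
tcp_pos: [0.5455, -0.0356, 0.0954]
contact_force: [1.8, -0.6, -0.7]
tcp_pos: [0.5457, -0.0354, 0.0958]
contact_force: [1.7, 0.3, -0.4]
tcp_pos: [0.5458, -0.0354, 0.0961]
contact_force: [1.4, 1.0, -1.5]
tcp_pos: [0.5459, -0.0354, 0.0963]
contact_force: [0.5, 1.0, -1.7]
```

```bash
python3 -m crank '{"deltas":[0,0,-0.02,0,0,0,0.4, 0,0,-0.02,0,0,0,0.4]}' | egrep 'tcp|contact'
python3 -m crank '{"deltas":[0,0,-0.02,0,0,0,0.4, 0,0,-0.02,0,0,0,0.4]}' | egrep 'tcp|contact'
python3 -m crank '{"deltas":[0,0,-0.02,0,0,0,0.4, 0,0,-0.02,0,0,0,0.4]}' | egrep 'tcp|contact'
python3 -m crank '{"deltas":[0,0,-0.02,0,0,0,0.4, 0,0,-0.02,0,0,0,0.4]}' | egrep 'tcp|contact'
python3 -m crank '{"deltas":[0,0,-0.02,0,0,0,0.4, 0,0,-0.02,0,0,0,0.4]}' | egrep 'tcp|contact'
```

```text
tcp_pos: [0.5459, -0.0355, 0.0965]
contact_force: [2.1, 2.0, -2.1]
tcp_pos: [0.5459, -0.0355, 0.0967]
contact_force: [0.7, 0.8, -1.5]
tcp_pos: [0.5459, -0.0356, 0.097]
contact_force: [1.3, 1.2, -1.2]
tcp_pos: [0.5459, -0.0355, 0.0971]
contact_force: [1.8, 1.6, -1.6]
tcp_pos: [0.5459, -0.0355, 0.0974]
contact_force: [1.8, 0.8, -0.9]
```

R yields steadily at about 1.5 N, well under 3 N, so R is the slack clip. I'll draw the card slowly out.

```bash
python3 -m crank '{"deltas":[0,0,-0.05,0,0,0,0.4,0,0,-0.1,0,0,0,0.4,0,0,-0.15,0,0,0,0.4,0,0,-0.2,0,0,0,0.4,0,0,-0.25,0,0,0,0.4]}' | egrep 'tcp|contact'
python3 -m crank '{"deltas":[0,0,-0.1,0,0,0,0.4,0,0,-0.2,0,0,0,0.4,0,0,-0.3,0,0,0,0.4,0,0,-0.4,0,0,0,0.4,0,0,-0.5,0,0,0,0.4]}' | egrep 'tcp|contact'
python3 -m crank '{"deltas":[0,0,-0.1,0,0,0,0.4,0,0,-0.2,0,0,0,0.4,0,0,-0.3,0,0,0,0.4,0,0,-0.4,0,0,0,0.4,0,0,-0.5,0,0,0,0.4]}' | egrep 'tcp|contact'
python3 -m crank '{"deltas":[0,0,-0.1,0,0,0,0.4,0,0,-0.2,0,0,0,0.4,0,0,-0.3,0,0,0,0.4,0,0,-0.4,0,0,0,0.4,0,0,-0.5,0,0,0,0.4]}' | egrep 'tcp|contact'
python3 -m crank '{"deltas":[0,0,-0.1,0,0,0,0.4,0,0,-0.2,0,0,0,0.4,0,0,-0.3,0,0,0,0.4,0,0,-0.4,0,0,0,0.4,0,0,-0.5,0,0,0,0.4]}' | egrep 'tcp|contact'
```

```text
tcp_pos: [0.5459, -0.0355, 0.0999]
contact_force: [1.1, 1.0, -0.9]
tcp_pos: [0.5459, -0.0355, 0.1049]
contact_force: [1.3, 0.9, -0.9]
tcp_pos: [0.5459, -0.0355, 0.1099]
contact_force: [1.1, -0.4, -1.8]
tcp_pos: [0.5459, -0.0355, 0.1149]
contact_force: [0.7, 0.2, -0.1]
tcp_pos: [0.5459, -0.0355, 0.1199]
contact_force: [0.5, 0.1, 0.1]
```

The card is out of the bite. I'll lift clear and take two views of the spare, holding the card to the robot side.

```bash
python3 -m crank '{"deltas":[0,0,-0.3,0,0,0,0.4,0,0,-0.8,0,0,0,0.4,0,0,-1.5,0,0,0,0.4,0,0,-3,0,0,0,0.4,0,0,-5,0,0,0,0.4]}' | egrep 'tcp|contact'
python3 -m crank '{"deltas":[0,0,-1,0,0,0,0.4,-2,2,-2,0,0,0.05,0.4,-4,5,-2,0,0,0.1,0.4,-5.5,6.6,-2,0,0,0.15,0.4,-5.5,6.6,-2,0,0,0.15,0.4]}' | egrep 'tcp|contact'
python3 -m crank '{"deltas":[0,0,0,0,0,0,0.4,0,0,0,0,0,0,0.4]}' | egrep 'tcp|contact'
python3 - <<'E'
from h import *
import pickle
im,c=snap("wrist","w4.png");pickle.dump(c,open("c4.pkl","wb"))
E
python3 -m crank '{"deltas":[0,2.5,0,0,0,0,0.4,0,5,0,0,0,0,0.4,0,5,0,0,0,0,0.4,0,5,0,0,0,0,0.4]}' | egrep 'time|tcp|contact'
python3 - <<'E'
from h import *
import pickle
im,c=snap("wrist","w5.png");pickle.dump(c,open("c5.pkl","wb"))
a=cv2.imread("pics/w4.png")
f=lambda i:cv2.resize(i[0:230,180:580],None,fx=1.9,fy=1.3)
cs=[pickle.load(open(f"c{k}.pkl","rb")) for k in (4,5)]
out=[]
for i,cc in zip((a,im),cs):
    u=proj(cc,[[.574,-.143,.07]])[0].astype(int);print(u)
    x0,y0=max(0,u[0]-65),max(0,u[1]-50);print(x0,y0);out.append(cv2.resize(i[y0:y0+98,x0:x0+130],None,fx=6,fy=3,interpolation=cv2.INTER_CUBIC))
cv2.imwrite("pics/w45.png",np.vstack(out))
E
```

```text
tcp_pos: [0.5453, -0.0355, 0.1702]
contact_force: [-0.0, -0.6, -0.3]
tcp_pos: [0.5131, -0.1194, 0.1896]
contact_force: [0.1, -0.5, -0.7]
tcp_pos: [0.515, -0.1144, 0.1897]
contact_force: [0.1, -0.1, 0.1]
time_s: 12.85
tcp_pos: [0.5238, -0.1642, 0.1896]
contact_force: [-0.6, -0.2, 0.3]
[355 138]
290 88
[301 138]
236 88
```

View pics/w45.png

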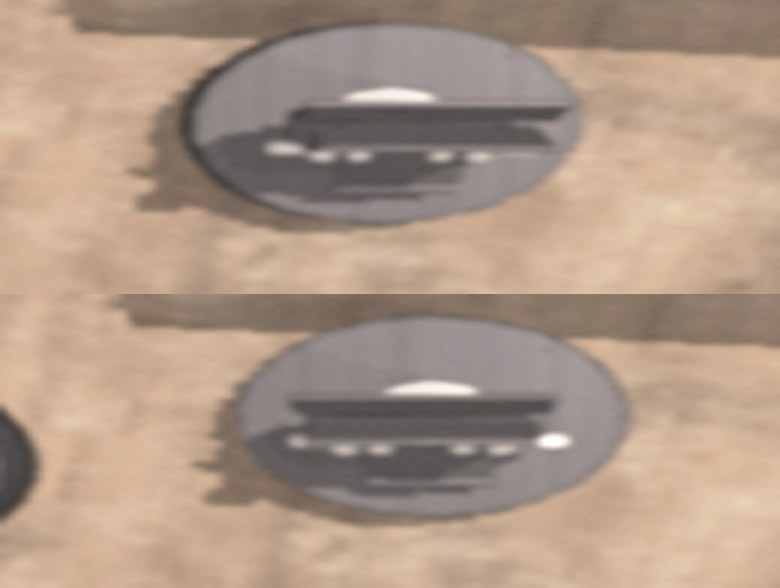

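In both crops the spare's puck ellipse is clean, centred near px (354,129) and (308,129). The rear and front lips are horizontal, so its yaw is about the tool's 10°. Now to fit ellipses, and check the method on R's puck against its card.

```bash
cat > p.py <<'E'
from h import *
import pickle
def ell(im,c,P,smax=60,rr=1.2):
    u=proj(c,[[P[0],P[1],.024]])[0];o=proj(c,[[P[0],P[1]+.036,.024]])[0];r=int(rr*np.hypot(*(o-u)))
    h=cv2.cvtColor(im,cv2.COLOR_BGR2HSV);m=np.uint8(h[...,1]<smax)*255
    k=np.zeros_like(m);cv2.circle(k,tuple(int(v) for v in u),r,255,-1);m&=k
    m=cv2.morphologyEx(m,cv2.MORPH_OPEN,np.ones((5,5)))
    q=max(cv2.findContours(m,0,1)[0],key=cv2.contourArea);q=cv2.convexHull(q)
    e=cv2.fitEllipse(q);return np.array(e[0]),e[1],c
def load(k):return cv2.imread(f"pics/w{k}.png"),pickle.load(open(f"c{k}.pkl","rb"))
if __name__=="__main__":
    for n,P,ks in(("R",(.543,-.036),(2,3,4)),("S",(.574,-.143),(3,4,5)),("M",(.541,.0936),(2,3)),("L",(.553,.23),(2,3))):
        ob=[]
        for k in ks:
            im,c=load(k)
            for sm in(50,65):
                e=ell(im,c,P,sm);print(n,k,sm,e[0],np.round(e[1],1),plane(c,[e[0]],.022)[0])
            ob.append((c,e[0]))
        print("   tri",tri(ob))
    for k,q in((4,[(300,106),(570,107),(308,148),(556,148)]),(5,[(292,400),(555,400),(302,441),(546,441)])):
        im,c=load(k);o=np.array([(290,88),(236,88-98)])[k-4]
        px=np.array(q)/[6,3]+o;print(k,px.tolist(),plane(c,px,.082))
        if k==4:A=(c,px)
    for j in range(4):print("tri lip",tri([(A[0],A[1][j]),(c,px[j])]))
E
python3 p.py
```

```text
R 2 50 [426.6553 139.2195] [55.7 65. ] [ 0.546 -0.035  0.022]
R 2 65 [426.4281 140.1761] [59.3 64.8] [ 0.5447 -0.0348  0.022 ]
R 3 50 [310.797  140.6143] [54.5 58.4] [ 0.546  -0.0339  0.022 ]
R 3 65 [309.6872 142.0341] [58.  62.7] [ 0.5442 -0.0325  0.022 ]
R 4 50 [250.0653 143.3893] [65.6 67.8] [ 0.5472 -0.0364  0.022 ]
R 4 65 [248.1174 144.2513] [69.1 75.1] [ 0.5459 -0.0344  0.022 ]
   tri (array([ 0.545 , -0.0338,  0.0232]), np.float64(0.0014909265777622285))
S 3 50 [395.4537 112.6758] [55.3 58.9] [ 0.5811 -0.1429  0.022 ]
S 3 65 [395.7453 116.6165] [61.1 64.8] [ 0.5762 -0.1435  0.022 ]
S 4 50 [352.7675 129.4729] [64.9 66.5] [ 0.5815 -0.1446  0.022 ]
S 4 65 [351.1296 130.9739] [67.4 71.2] [ 0.5796 -0.1432  0.022 ]
S 5 50 [307.2499 128.9933] [64.7 66.3] [ 0.5821 -0.1456  0.022 ]
S 5 65 [306.3723 131.0551] [69.1 71.4] [ 0.5798 -0.1451  0.022 ]
   tri (array([ 0.5785, -0.1448,  0.0146]), np.float64(0.0022238503798066326))
M 2 50 [328.6003 139.739 ] [54.7 59.9] [0.545  0.0931 0.022 ]
M 2 65 [327.7898 139.735 ] [57.4 61. ] [0.545  0.0942 0.022 ]
M 3 50 [213.3911 141.9301] [54.5 62.9] [0
[... 575 characters left out ...]
, [382.6666666666667, 137.33333333333334]] [[ 0.5844 -0.1249  0.082 ]
 [ 0.5912 -0.1641  0.082 ]
 [ 0.5727 -0.1284  0.082 ]
 [ 0.5793 -0.1648  0.082 ]]
5 [[284.6666666666667, 123.33333333333334], [328.5, 123.33333333333334], [286.3333333333333, 137.0], [327.0, 137.0]] [[ 0.5847 -0.1267  0.082 ]
 [ 0.5914 -0.1647  0.082 ]
 [ 0.5732 -0.1299  0.082 ]
 [ 0.5795 -0.1656  0.082 ]]
tri lip (array([ 0.5846, -0.1257,  0.0722]), np.float64(2.0661509828012805e-05))
tri lip (array([ 0.5914, -0.1649,  0.0787]), np.float64(1.3327268131423397e-05))
tri lip (array([ 0.5726, -0.1292,  0.0735]), np.float64(0.0001276415694927574))
tri lip (array([ 0.5793, -0.1658,  0.0775]), np.float64(3.6846223862099443e-05))
```

The spare's puck and its lip mid-lines agree: (0.582, −0.1456), yaw 10°. On R the puck and card also agreed within 1 mm. I'll move above it.

```bash
python3 go.py .582 -.1456 .14 9.9
```

```text
t 12.9 tcp [ 0.5237 -0.1635  0.1896] shift cm [ 6.0533 -0.7383  4.9613] rot [-0.0009  0.0001  0.0033] j7 [-18.0725 -75.496 ] F [ 1.3273 -0.1189  0.3662]
```

```bash
python3 -m crank '{"deltas":[2,-0.2,0,0,0,0,0.4,4,-0.5,0,0,0,0,0.4,6.05,-0.74,0.5,0,0,0,0.4,6.05,-0.74,2.5,0,0,0,0.4,6.05,-0.74,4.5,0,0,0,0.4]}' | egrep 'tcp|contact'
python3 -m crank '{"deltas":[0,0,0.4,0,0,0,0.4,0,0,0.5,0,0,0,0.4,0,0,0.5,0,0,0,0.4]}' | egrep 'tcp|contact'
python3 go.py .582 -.1456 .125 9.9
python3 - <<'E'
from h import *
im,c=snap("scene","s6.png");u=proj(c,[[.582,-.1456,.1]])[0].astype(int);print(u)
im2,_=snap("wrist","w6.png")
a=cv2.resize(im[u[1]-50:u[1]+40,u[0]-60:u[0]+60],None,fx=5,fy=5,interpolation=cv2.INTER_CUBIC)
cv2.imwrite("pics/s6c.png",a)
E
```

```text
tcp_pos: [0.5829, -0.1446, 0.1445]
contact_force: [0.0, -0.2, -0.3]
tcp_pos: [0.5823, -0.1465, 0.1406]
contact_force: [-0.9, 0.4, -0.4]
t 13.7 tcp [ 0.5823 -0.1465  0.1406] shift cm [-0.0115 -0.0942  1.5619] rot [ 0.0001 -0.0009  0.0026] j7 [-17.2293 -79.955 ] F [-0.8902  0.4111 -0.3974]
[351 156]
```

View pics/s6c.png

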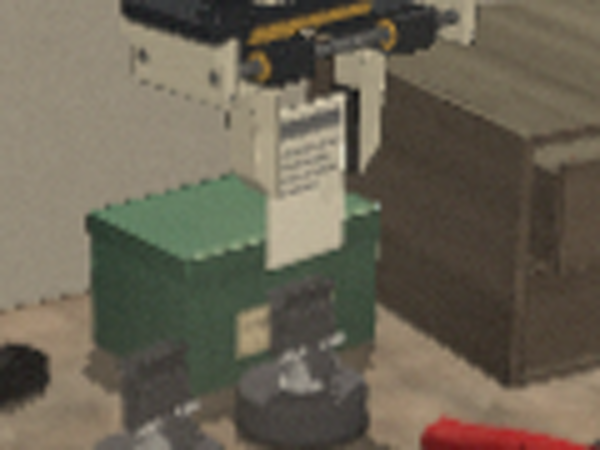

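The crop shows the card hanging upright just above the spare clip, with its lower edge (268–343) centred over the clip (275–330). Descending.

```bash
python3 -m crank '{"deltas":[0,-0.05,0.4,0,0,0,0.4,0,-0.05,0.8,0,0,0,0.4,0,-0.05,1.2,0,0,0,0.4,0,-0.05,1.4,0,0,0,0.4,0,-0.05,1.4,0,0,0,0.4]}' | egrep 'tcp|contact'
python3 go.py .582 -.1456 .125 9.9
python3 -m crank '{"deltas":[0,0,0.1,0,0,0,0.4,0,0,0.2,0,0,0,0.4,0,0,0.3,0,0,0,0.4,0,0,0.4,0,0,0,0.4,0,0,0.5,0,0,0,0.4]}' | egrep 'tcp|contact'
python3 -m crank '{"deltas":[0,0,0.1,0,0,0,0.4,0,0,0.2,0,0,0,0.4,0,0,0.3,0,0,0,0.4]}' | egrep 'tcp|contact'
```

```text
tcp_pos: [0.5814, -0.1465, 0.1253]
contact_force: [-0.9, 0.3, -0.8]
t 14.3 tcp [ 0.5814 -0.1465  0.1253] shift cm [ 0.0718 -0.0834  0.0296] rot [-0.0003  0.0008  0.0019] j7 [-17.0151 -80.3467] F [-0.9353  0.3193 -0.7918]
tcp_pos: [0.5818, -0.1466, 0.1208]
contact_force: [-0.2, 0.0, 0.1]
tcp_pos: [0.5823, -0.1465, 0.1181]
contact_force: [1.8, 0.7, 1.7]
```

```bash
python3 -m crank '{"deltas":[0,0,0.1,0,0,0,0.4,0,0,0.2,0,0,0,0.4,0,0,0.3,0,0,0,0.4]}' | egrep 'tcp|contact'
python3 -m crank '{"deltas":[0,0,0.1,0,0,0,0.4,0,0,0.2,0,0,0,0.4]}' | egrep 'tcp|contact'
python3 -m crank '{"deltas":[0,0,0.1,0,0,0,0.4,0,0,0.2,0,0,0,0.4]}' | egrep 'tcp|contact'
```

```text
tcp_pos: [0.5829, -0.1464, 0.1156]
contact_force: [1.3, 0.8, 12.7]
tcp_pos: [0.5832, -0.1465, 0.1149]
contact_force: [-2.6, 0.1, 26.2]
tcp_pos: [0.5835, -0.1463, 0.1141]
contact_force: [1.5, 0.6, 12.2]
```

```bash
python3 -m crank '{"deltas":[0,0,0.1,0,0,0,0.4,0,0,0.2,0,0,0,0.4]}' | egrep 'tcp|contact'
python3 -m crank '{"deltas":[0,0,0.1,0,0,0,0.4,0,0,0.2,0,0,0,0.4]}' | egrep 'tcp|contact'
python3 -m crank '{"deltas":[0,0,0.1,0,0,0,0.4,0,0,0.2,0,0,0,0.4,0,0,0.3,0,0,0,0.4]}' | egrep 'tcp|contact'
python3 -m crank '{"deltas":[0,0,0.1,0,0,0,0.4,0,0,0.2,0,0,0,0.4,0,0,0.3,0,0,0,0.4]}' | egrep 'tcp|contact'
```

```text
tcp_pos: [0.5835, -0.1466, 0.1113]
contact_force: [-1.1, 0.1, 16.2]
tcp_pos: [0.5832, -0.1467, 0.1083]
contact_force: [2.8, 0.6, 9.8]
tcp_pos: [0.5832, -0.1466, 0.1051]
contact_force: [1.6, 0.0, 10.1]
tcp_pos: [0.5832, -0.1466, 0.1021]
contact_force: [2.7, 1.0, 10.2]
```

```bash
python3 -m crank '{"deltas":[0,0,0.1,0,0,0,0.4,0,0,0.2,0,0,0,0.4,0,0,0.3,0,0,0,0.4]}' | egrep 'tcp|contact'
python3 -m crank '{"deltas":[0,0,0.1,0,0,0,0.4,0,0,0.2,0,0,0,0.4]}' | egrep 'tcp|contact'
python3 -m crank '{"deltas":[0,0,0.05,0,0,0,0.4,0,0,0.1,0,0,0,0.4]}' | egrep 'tcp|contact'
python3 -m crank '{"deltas":[0,0,0.05,0,0,0,0.4,0,0,0.1,0,0,0,0.4]}' | egrep 'tcp|contact'
```

```text
tcp_pos: [0.5832, -0.1465, 0.0991]
contact_force: [1.8, 0.8, 9.9]
tcp_pos: [0.5832, -0.1465, 0.0971]
contact_force: [2.6, 1.7, 9.3]
tcp_pos: [0.5831, -0.1466, 0.096]
contact_force: [2.6, 0.4, 8.8]
tcp_pos: [0.5831, -0.1465, 0.095]
contact_force: [2.0, 1.0, 8.9]
```

```bash
python3 -m crank '{"deltas":[0,0,0.05,0,0,0,0.4,0,0,0.1,0,0,0,0.4]}' | egrep 'tcp|contact'
python3 -m crank '{"deltas":[0,0,0.05,0,0,0,0.4,0,0,0.1,0,0,0,0.4]}' | egrep 'tcp|contact'
python3 -m crank '{"deltas":[0,0,0.05,0,0,0,0.4]}' | egrep 'tcp|contact'
python3 -m crank '{"deltas":[0,0,0.05,0,0,0,0.4]}' | egrep 'tcp|contact'
```

```text
tcp_pos: [0.5833, -0.1465, 0.0948]
contact_force: [-2.0, 1.3, 21.0]
tcp_pos: [0.5834, -0.1465, 0.0947]
contact_force: [-3.7, 1.6, 29.5]
tcp_pos: [0.5835, -0.1465, 0.0947]
contact_force: [-5.7, 2.1, 34.3]
tcp_pos: [0.5836, -0.1465, 0.0946]
contact_force: [-8.4, 1.4, 38.7]
```

The card bottoms out at TCP 0.0947, with force rising sharply and no travel, so it's home. I'll unload, release and rise.

```bash
python3 -m crank '{"deltas":[0,0,-0.1,0,0,0,0.4,0,0,-0.2,0,0,0,0.4,0,0,-0.3,0,0,0,0.4]}' | egrep 'tcp|contact'
python3 -m crank '{"deltas":[0,0,0,0,0,0,0.6,0,0,0,0,0,0,0.8,0,0,0,0,0,0,1,0,0,0,0,0,0,1]}' | egrep 'tcp|contact|open'
python3 -m crank '{"deltas":[0,0,-1,0,0,0,1,0,0,-4,0,0,0,1,0,0,-8,0,0,0,1,0,0,-10,0,0,0,1,-3,-3,-10,0,0,0,1]}' | egrep 'tcp|contact'
python3 -m crank '{"deltas":[-3,-4,0,0,0,-0.07,1,-4.5,-7,0,0,0,-0.15,1,-4.5,-7,0,0,0,-0.15,1,-4.5,-7,0,0,0,-0.15,1]}' | egrep 'time|tcp|contact'
python3 - <<'E'
from h import *
import pickle
im,c=snap("wrist","w7.png");pickle.dump(c,open("c7.pkl","wb"))
print(proj(c,[[.546,-.035,.082],[.582,-.1465,.138],[.545,.0946,.138]]))
cv2.imwrite("pics/w7c.png",cv2.resize(im[20:225,130:530],(800,410),interpolation=cv2.INTER_CUBIC))
E
```

```text
tcp_pos: [0.5829, -0.1465, 0.095]
contact_force: [3.9, -0.0, 0.9]
tcp_pos: [0.5811, -0.1466, 0.0933]
contact_force: [-0.6, 0.8, 0.3]
opening: 0.0745
tcp_pos: [0.5518, -0.1251, 0.1978]
contact_force: [0.4, 0.7, -1.0]
time_s: 19.9
tcp_pos: [0.4907, -0.061, 0.1947]
contact_force: [0.2, 0.6, -0.1]
[[306.6749 129.9347]
 [465.7809 134.1429]
 [128.5716  73.9815]]
```

View pics/w7c.png

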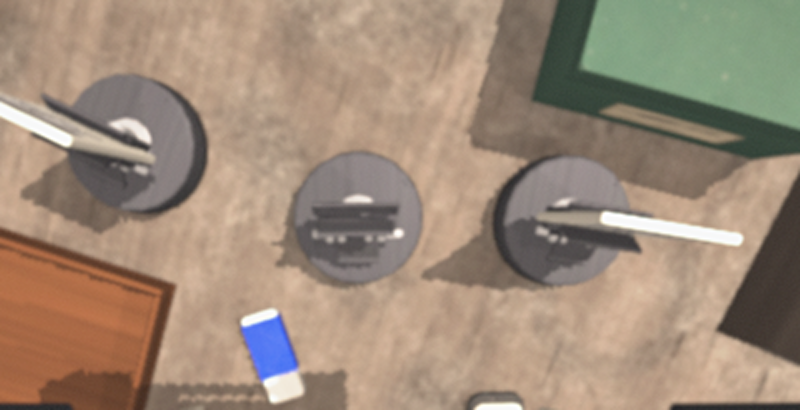

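The view shows the card seated in the spare (right), the empty R clip at crop (358,217) with lips horizontal so its yaw ≈ the tool's, M intact and the eraser clear. R is flanked by cards closer together than the 190 mm gripper body, so I'll grip its lip tips high and pull the stand toward the robot first.

```bash
python3 - <<'E'
from h import *
from p import *
im,c=load(7)
f=lambda q:np.array(q)/2.+[130,20]
rear=plane(c,f([(312,206),(398,205)]),.08);front=plane(c,f([(314,234),(399,233)]),.08)
print(rear,front,"mid",(rear.mean(0)+front.mean(0))/2,"yaw",np.degrees(np.arctan2(rear[1,0]-rear[0,0],rear[0,1]-rear[1,1])))
for sm in(45,55):
    e=ell(im,c,(.546,-.035),sm);print(e[0],np.round(e[1],1),plane(c,[e[0]],.023))
print("eraser",plane(c,f([(242,322),(275,308),(304,393),(268,402)]),.013))
print("tray top corner",plane(c,f([(175,287)]),.026))
E
python3 go.py .546 -.036 .15 18.5
```

```text
[[ 0.5458 -0.0153  0.08  ]
 [ 0.5587 -0.0521  0.08  ]] [[ 0.5342 -0.0199  0.08  ]
 [ 0.547  -0.0566  0.08  ]] mid [ 0.5464 -0.0359  0.08  ] yaw 19.2015825513192
[308.3315 128.4723] [64.2 65.5] [[ 0.5466 -0.035   0.023 ]]
[308.2173 128.4953] [65.1 66.3] [[ 0.5465 -0.0349  0.023 ]]
eraser [[ 0.4673  0.0105  0.013 ]
 [ 0.4816 -0.0057  0.013 ]
 [ 0.4369 -0.0372  0.013 ]
 [ 0.4244 -0.018   0.013 ]]
tray top corner [[0.4779 0.0499 0.026 ]]
t 19.95 tcp [ 0.4912 -0.0617  0.1945] shift cm [ 6.0101 -0.7029  4.4574] rot [ 0.001  -0.001   0.0006] j7 [-22.5292 -78.2868] F [-0.4072 -0.2551 -0.8492]
```

```bash
python3 -m crank '{"deltas":[2,-0.2,0,0,0,0,1,4,-0.4,0,0,0,0,1,6,-0.7,1,0,0,0,1,6,-0.7,4.5,0,0,0,0.8,6,-0.7,7,0,0,0,0.7]}' | egrep 'tcp|contact'
python3 -m crank '{"deltas":[0,0,2,0,0,0,0.6,0,0,3.5,0,0,0,0.55,0,0,3.5,0,0,0,0.55,0,0,3.5,0,0,0,0.55]}' | egrep 'tcp|contact'
python3 go.py .5464 -.0357 .077 18.7
```

```text
tcp_pos: [0.5463, -0.0363, 0.1222]
contact_force: [0.1, -0.3, 0.0]
tcp_pos: [0.5458, -0.0361, 0.0888]
contact_force: [0.1, -0.6, 0.9]
t 20.85 tcp [ 0.5458 -0.0361  0.0888] shift cm [ 0.0739 -0.0166  1.1845] rot [ 0.0001  0.0003 -0.0032] j7 [-20.4341 -86.0448] F [ 0.1342 -0.6     0.8689]
```

```bash
python3 -m crank '{"deltas":[0.1,0,0.7,0,0,0,0.55,0.2,0,1.2,0,0,0,0.55,0.2,0,1.2,0,0,0,0.5,0.2,0,1.2,0,0,0,0.45]}' | egrep 'tcp|contact|open'
python3 -m crank '{"deltas":[0,0,0,0,0,0,0.38,0,0,0,0,0,0,0.3,0,0,0,0,0,0,0.3,0,0,0,0,0,0,0.3]}'
```

```text
tcp_pos: [0.5471, -0.0347, 0.0769]
contact_force: [-0.3, 0.1, -0.6]
opening: 0.0432
time_s: 21.65
tcp_pos: [0.5472, -0.0347, 0.077]
orientation: [[0.948, 0.319, 0.0], [0.319, -0.948, -0.0], [0.0, 0.0, -1.0]]
contact_force: [-0.1, 0.3, 1.3]
opening: 0.0356
grip_force: 30.0
```

The lip is gripped at 36 mm. I'll drag gently toward the robot, turning to yaw ≈ 0.

```bash
python3 -m crank '{"deltas":[-0.4,0,0,0,0,0.04,0.3,-0.8,0,0,0,0,0.08,0.3,-1.2,-0.1,0,0,0,0.12,0.3,-1.6,-0.1,0,0,0,0.16,0.3,-2,-0.1,0,0,0,0.2,0.3]}' | egrep 'tcp|contact|open'
python3 -m crank '{"deltas":[-0.4,0.05,0,0,0,0.03,0.3,-0.8,0.1,0,0,0,0.06,0.3,-1.2,0.15,0,0,0,0.09,0.3,-1.7,0.2,0,0,0,0.12,0.3,-2.1,0.25,0,0,0,0.12,0.3]}' | egrep 'tcp|contact|open'
python3 -m crank '{"deltas":[0,0,0,0,0,0,0.3,0,0,0,0,0,0,0.3]}' | egrep 'tcp|contact|open'
python3 go.py .508 -.045 .077 0
```

```text
tcp_pos: [0.5343, -0.0403, 0.0802]
contact_force: [9.0, -2.0, 18.6]
opening: 0.0359
tcp_pos: [0.5175, -0.0447, 0.0829]
contact_force: [7.9, -0.7, 40.6]
opening: 0.0359
tcp_pos: [0.5173, -0.0447, 0.083]
contact_force: [8.0, -0.3, 39.0]
opening: 0.0356
t 22.85 tcp [ 0.5173 -0.0447  0.083 ] shift cm [-0.9462  0.0251  0.583 ] rot [-0.0001 -0.0205  0.0049] j7 [ -15.8187 -100.914 ] F [ 7.9973 -0.3145 38.9702]
```

The stand tipped a little against desk friction (TCP rose 6 mm with 39 N), so I'll lift instead of dragging.

```bash
python3 -m crank '{"deltas":[0,0,-0.3,0,0,0,0.3,0,0,-0.6,0,0,0,0.3,0,0,-0.9,0,0,0,0.3]}' | egrep 'tcp|contact|open'
python3 -m crank '{"deltas":[0,0,-0.3,0,0,0,0.3,0,0,-0.6,0,0,0,0.3,0,0,-0.9,0,0,0,0.3,0,0,-0.9,0,0,0,0.3]}' | egrep 'tcp|contact|open'
python3 - <<'E'
from h import *
im,c=snap("scene","s8.png");u=proj(c,[[.51,-.045,.06]])[0].astype(int);print(u)
cv2.imwrite("pics/s8c.png",cv2.resize(im[u[1]-60:u[1]+60,u[0]-70:u[0]+90],None,fx=5,fy=5,interpolation=cv2.INTER_CUBIC))
E
```

```text
tcp_pos: [0.5083, -0.0452, 0.0865]
contact_force: [1.8, -0.4, -7.7]
opening: 0.0353
tcp_pos: [0.5071, -0.0452, 0.0948]
contact_force: [0.0, 0.6, -8.5]
opening: 0.0352
[332 188]
```

View pics/s8c.png

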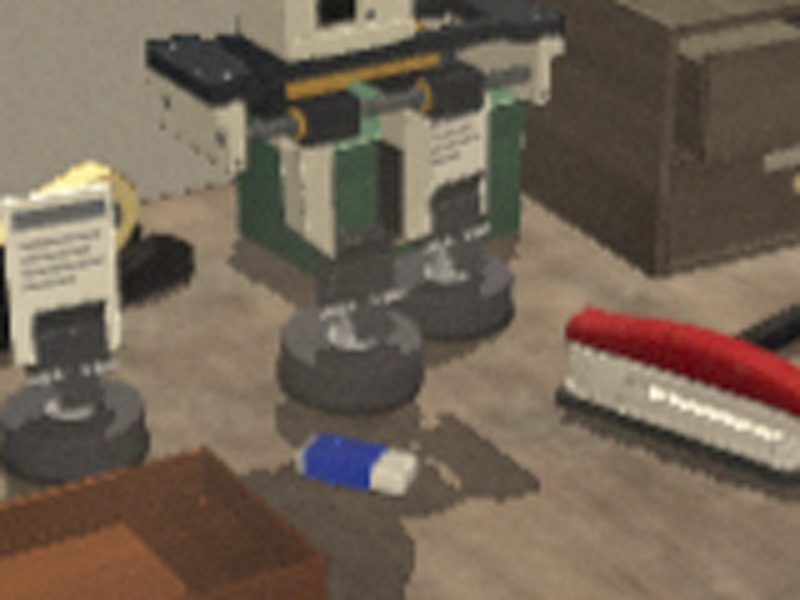

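The stand hangs upright in the jaws, clear of the desk at crop (350,360), and M and the spare are intact. I'll set it down here and regrip properly on the fixed part.

```bash
python3 -m crank '{"deltas":[0,0,0.5,0,0,0,0.3,0,0,1,0,0,0,0.3,0,0,1.3,0,0,0,0.3]}' | egrep 'tcp|contact|open'
python3 -m crank '{"deltas":[0,0,0.1,0,0,0,0.3,0,0,0.2,0,0,0,0.3]}' | egrep 'tcp|contact|open'
python3 -m crank '{"deltas":[0,0,0.1,0,0,0,0.3,0,0,0.2,0,0,0,0.3]}' | egrep 'tcp|contact|open'
```

```text
tcp_pos: [0.5069, -0.0452, 0.081]
contact_force: [3.1, 0.8, 2.9]
opening: 0.0352
tcp_pos: [0.5085, -0.0451, 0.0803]
contact_force: [2.2, -0.8, 1.6]
opening: 0.0349
tcp_pos: [0.5099, -0.0449, 0.0792]
contact_force: [4.7, -0.1, 8.6]
opening: 0.035
```

```bash
python3 -m crank '{"deltas":[0,0,0,0,0,0,0.45,0,0,0,0,0,0,0.6,0,0,0,0,0,0,0.65,0,0,-1,0,0,0,0.7,0,0,-4,0,0,0,0.9]}' | egrep 'tcp|contact|open'
python3 -m crank '{"deltas":[-2,0,-4,0,0,0,1,-4,0,-7,0,0,0,1,-4,0,-7,0,0,0,1,-4,0,-7,0,0,0,1]}' | egrep 'tcp|contact|open'
python3 - <<'E'
from h import *
import pickle
im,c=snap("wrist","w9.png");pickle.dump(c,open("c9.pkl","wb"))
from p import ell
for sm in(45,55):
    e=ell(im,c,(.51,-.045),sm);print(e[0],np.round(e[1],1),plane(c,[e[0]],.023))
u=e[0].astype(int)
x0,y0=u[0]-50,u[1]-40;print(x0,y0)
cv2.imwrite("pics/w9c.png",cv2.resize(im[y0:y0+80,x0:x0+100],None,fx=6,fy=6,interpolation=cv2.INTER_CUBIC))
E
```

```text
tcp_pos: [0.5048, -0.0453, 0.1164]
contact_force: [0.8, -0.3, -0.5]
opening: 0.0676
tcp_pos: [0.4672, -0.0456, 0.1887]
contact_force: [0.7, 0.5, -0.5]
opening: 0.0916
[313.9281 140.5332] [64.5 65.8] [[ 0.516  -0.0448  0.023 ]]
[313.9128 140.6373] [65.4 66.7] [[ 0.5159 -0.0448  0.023 ]]
263 100
```

View pics/w9c.png

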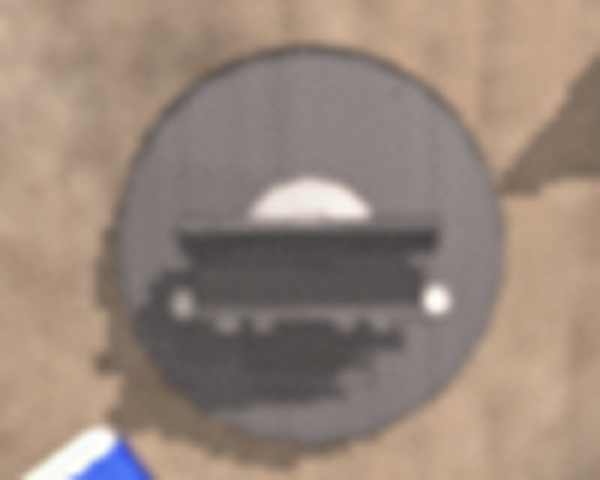

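The crop shows the stand upright and square to the tool, with its lips horizontal and its puck centred at (0.516, −0.045). Now to grip it at z ≈ 0.06.

```bash
python3 go.py .517 -.0448 .041 0
python3 -m crank '{"deltas":[2.5,0,0,0,0,0,1,4.9,-0.1,1,0,0,0,0.8,4.9,-0.1,5,0,0,0,0.65,4.9,-0.1,8,0,0,0,0.65,4.9,-0.1,10,0,0,0,0.65]}' | egrep 'tcp|contact|open'
python3 -m crank '{"deltas":[0,0,0,0,0,0,0.65]}' | egrep 'tcp|contact|open'
python3 go.py .517 -.0448 .041 0
```

```text
t 25.25 tcp [ 0.4671 -0.0456  0.1877] shift cm [ 4.9914 -0.0562 14.675 ] rot [ 0.0003 -0.      0.0046] j7 [-18.2507 -96.4776] F [ 0.2442 -0.726  -1.7622]
tcp_pos: [0.5146, -0.0441, 0.0841]
contact_force: [-0.2, -0.1, 0.2]
opening: 0.0645
tcp_pos: [0.5136, -0.044, 0.0839]
contact_force: [-0.1, -0.0, 0.9]
opening: 0.0608
t 25.85 tcp [ 0.5136 -0.044   0.0839] shift cm [0.3729 0.0793 4.2863] rot [-0.0005  0.0077  0.0051] j7 [ -16.2061 -100.8085] F [-0.0867 -0.0283  0.8745]
```

```bash
python3 -m crank '{"deltas":[0.2,0,1,0,0,0,0.65,0.2,0,2,0,0,0,0.65,0.2,0.05,3,0,0,0,0.65,0.2,0.05,4.1,0,0,0,0.65,0.2,0.05,4.1,0,0,0,0.6]}' | egrep 'tcp|contact|open'
python3 -m crank '{"deltas":[0,0,0,0,0,0,0.5,0,0,0,0,0,0,0.4,0,0,0,0,0,0,0.3,0,0,0,0,0,0,0.3]}' | egrep 'tcp|contact|open|grip'
python3 -m crank '{"deltas":[0,0,-0.4,0,0,0,0.3,0,0,-1,0,0,0,0.3,0,0,-2,0,0,0,0.3,0,0,-3,0,0,0,0.3,0,0,-4,0,0,0,0.3]}' | egrep 'tcp|contact|open|grip'
python3 -m crank '{"deltas":[0,0,-1.5,0,0,0,0.3,0,0,-3,0,0,0,0.3,0,0,-3,0,0,0,0.3]}' | egrep 'tcp|contact|open|grip'
```

```text
tcp_pos: [0.5173, -0.0448, 0.0455]
contact_force: [-0.7, -0.2, 0.0]
opening: 0.0565
tcp_pos: [0.5186, -0.0445, 0.0473]
contact_force: [-0.5, 1.1, 2.2]
opening: 0.0396
grip_force: 30.0
tcp_pos: [0.5183, -0.0447, 0.0879]
contact_force: [0.8, 0.1, -7.2]
opening: 0.0396
grip_force: 30.0
tcp_pos: [0.5197, -0.0446, 0.1192]
contact_force: [0.9, 0.3, -7.8]
opening: 0.0396
grip_force: 30.0
```

Held on the fixed part (40 mm), hanging free. Now to measure the tray precisely by colour, from the top and wrist views.

Run:
```python
from h import *
import pickle
def tray(im,c,name,roi):
    h=cv2.cvtColor(im,cv2.COLOR_BGR2HSV);m=np.uint8(((h[...,0]<14)|(h[...,0]>176))&(h[...,1]>125)&(h[...,2]>40))*255
    k=np.zeros_like(m);x0,y0,x1,y1=roi;k[y0:y1,x0:x1]=255;m&=k
    m=cv2.morphologyEx(m,cv2.MORPH_CLOSE,np.ones((9,9)));m=cv2.morphologyEx(m,cv2.MORPH_OPEN,np.ones((5,5)))
    q=max(cv2.findContours(m,0,1)[0],key=cv2.contourArea)
    r=cv2.minAreaRect(q);b=cv2.boxPoints(r);print(name,np.round(r[0],1),np.round(r[1],1),round(r[2],1),cv2.contourArea(q))
    P=plane(c,b,.026);print(P[:,:2].tolist(),"ctr",P.mean(0),"sides",np.linalg.norm(P-np.roll(P,-1,0),axis=1))
    return q
tray(cv2.imread("pics/top0.png"),cam("top"),"top",(180,190,310,280))
c2=pickle.load(open("c2.pkl","rb"))
q=tray(cv2.imread("pics/w2.png"),c2,"w2",(150,170,400,215))
x,y,w,h=cv2.boundingRect(q);print("w2 bbox",x,y,w,h,plane(c2,[(x,y),(x+w,y),(x+w,y+15)],.026))
q=tray(cv2.imread("pics/w3.png"),pickle.load(open("c3.pkl","rb")),"w3",(50,170,300,215))
x,y,w,h=cv2.boundingRect(q);print("w3 bbox",x,y,w,h,plane(pickle.load(open("c3.pkl","rb")),[(x,y),(x+w,y)],.026))
s=arm.get_state();
im=cv2.imread("pics/w1.png")
```

```text
top [249.  237.5] [49. 84.] 90.0 3976.0
[[0.4706993338950075, 0.26031691216488784], [0.4753042517819877, 0.059992463903232554], [0.3594501381515914, 0.056532604647598045], [0.3546590246172517, 0.25379545068343895]] ctr [0.415  0.1577 0.026 ] sides [0.2004 0.1159 0.1973 0.1162]
w2 [281.  202.5] [ 23. 144.] 90.0 3175.0
[[0.4780392734399574, 0.25366004974082085], [0.47763057274658605, 0.05996350107240623], [0.4453599637854309, 0.05897252303708303], [0.4456136719887859, 0.25666782445416675]] ctr [0.4617 0.1573 0.026 ] sides [0.1937 0.0323 0.1977 0.0326]
w2 bbox 209 191 145 24 [[0.478  0.2537 0.026 ]
 [0.4776 0.0586 0.026 ]
 [0.4567 0.058  0.026 ]]
w3 [175.5 203.5] [ 21. 143.] 90.0 2830.5
[[0.478230063666088, 0.2525618783605911], [0.47712527156840545, 0.05279632102046535], [0.4474663269228305, 0.054632918276275845], [0.44790352266395456, 0.2582138199662012]] ctr [0.4627 0.1546 0.026 ] sides [0.1998 0.0297 0.2036 0.0308]
w3 bbox 104 193 144 22 [[0.4782 0.2526 0.026 ]
 [0.4771 0.0514 0.026 ]]
```

The tray is aligned with the axes, centre ≈ (0.416, 0.157), with sides 200 × 116 mm as given. The bay middle is therefore ≈ (0.416, 0.131). Carrying the stand over.

```bash
python3 -m crank '{"deltas":[-2,0,0,0,0,0,0.3,-5,0,0,0,0,0,0.3,-8,-2,0,0,0,0,0.3,-10,-5,0,0,0,0,0.3,-10,-8,0,0,0,0,0.3]}' | egrep 'tcp|contact|open|grip'
python3 -m crank '{"deltas":[0,-3,0,0,0,0,0.3,0,-6,0,0,0,0,0.3,0,-8.5,0,0,0,0,0.3,0,-9.5,0,0,0,0,0.3,0,-9.5,0,0,0,0,0.3]}' | egrep 'tcp|contact|open|grip'
python3 -m crank '{"deltas":[0,0,0,0,0,0,0.3,0,0,0,0,0,0,0.3]}' | egrep 'time|tcp|contact|open|grip'
python3 go.py .4186 .131 .0535 0
```

```text
tcp_pos: [0.4138, 0.0345, 0.1162]
contact_force: [2.1, -0.3, -8.3]
opening: 0.0395
grip_force: 30.0
tcp_pos: [0.4172, 0.1314, 0.1167]
contact_force: [0.4, -0.7, -7.6]
opening: 0.0394
grip_force: 30.0
time_s: 28.75
tcp_pos: [0.4173, 0.1284, 0.1166]
contact_force: [-0.6, 0.4, -7.2]
opening: 0.0398
grip_force: 30.0
t 28.75 tcp [0.4173 0.1284 0.1166] shift cm [ 0.1382 -0.2682  6.3068] rot [0.001  0.0006 0.003 ] j7 [ -22.0891 -124.0638] F [-0.6147  0.4459 -7.1923]
```

```bash
python3 -m crank '{"deltas":[0.1,-0.2,1,0,0,0,0.3,0.1,-0.25,2,0,0,0,0.3,0.1,-0.25,3,0,0,0,0.3,0.1,-0.25,4,0,0,0,0.3,0.1,-0.25,5,0,0,0,0.3]}' | egrep 'tcp|contact|open'
python3 -m crank '{"deltas":[0,0,0.3,0,0,0,0.3,0,0,0.6,0,0,0,0.3,0,0,0.8,0,0,0,0.3,0,0,0.8,0,0,0,0.3]}' | egrep 'tcp|contact|open'
python3 -m crank '{"deltas":[0,0,0.2,0,0,0,0.3,0,0,0.3,0,0,0,0.3]}' | egrep 'tcp|contact|open'
```

```text
tcp_pos: [0.4182, 0.1322, 0.0657]
contact_force: [0.1, -0.4, -7.9]
opening: 0.0394
tcp_pos: [0.4185, 0.1324, 0.0588]
contact_force: [-0.1, -0.5, -7.6]
opening: 0.0394
tcp_pos: [0.4185, 0.1324, 0.0559]
contact_force: [-0.8, -0.6, -6.8]
opening: 0.0397
```

```bash
python3 -m crank '{"deltas":[0,0,0.15,0,0,0,0.3,0,0,0.3,0,0,0,0.3]}' | egrep 'tcp|contact|open'
python3 -m crank '{"deltas":[0,0,0.1,0,0,0,0.3,0,0,0.2,0,0,0,0.3]}' | egrep 'tcp|contact|open'
python3 -m crank '{"deltas":[0,0,0.1,0,0,0,0.3,0,0,0.15,0,0,0,0.3]}' | egrep 'tcp|contact|open'
```

```text
tcp_pos: [0.4185, 0.1324, 0.0528]
contact_force: [0.3, 0.1, -7.2]
opening: 0.0397
tcp_pos: [0.4185, 0.1324, 0.0511]
contact_force: [-5.3, -1.7, 20.1]
opening: 0.0397
tcp_pos: [0.4186, 0.1324, 0.051]
contact_force: [-11.2, -5.1, 38.1]
opening: 0.0396
```

It's on the tray floor (TCP 0.051 ≈ 0.047 + 4 mm). Unload, release, retreat, and check.

```bash
python3 -m crank '{"deltas":[0,0,-0.1,0,0,0,0.3,0,0,-0.25,0,0,0,0.3]}' | egrep 'tcp|contact'
python3 -m crank '{"deltas":[0,0,0,0,0,0,0.5,0,0,0,0,0,0,0.65,0,0,0,0,0,0,0.7,0,0,0,0,0,0,0.7]}' | egrep 'tcp|contact|open'
python3 -m crank '{"deltas":[0,0,-2,0,0,0,0.7,0,0,-5,0,0,0,0.7,0,0,-9,0,0,0,0.7,0,0,-14,0,0,0,0.8,0,0,-18,0,0,0,1]}' | egrep 'tcp|contact|open'
python3 -m crank '{"deltas":[-4,3,-3,0,0,0,1,-6,5,-6,0,0,0,1,-6,5,-8,0,0,0,1,-6,5,-8,0,0,0,1]}' | egrep 'time|tcp|contact'
python3 - <<'E'
from h import *
from p import ell
im,c=snap("wrist","w10.png")
for n,P,z in(("L",(.558,.231),0),("M",(.545,.094),0),("S",(.582,-.146),0),("slack",(.416,.131),0.004)):
    u=proj(c,[[*P,.024]])[0]
    try:
        e=ell(im,c,P,50,1.15);print(n,u,e[0],np.round(e[1],1),plane(c,[e[0]],.023+z)[0])
    except Exception as x:print(n,u,x)
s=arm.get_image("scene");t=arm.get_image("top")
cv2.imwrite("pics/sZ.png",s);cv2.imwrite("pics/tZ.png",t);cs=cam("scene");ct=cam("top")
# white card pixels in wrist view & where card top edges lie
from m import strip
for n,P in(("L",(.559,.2315,.138)),("M",(.545,.0946,.138)),("S",(.582,-.1465,.138))):
    for lab,i,cc in(("wrist",im,c),("top",t,ct)):
        e=strip(i,cc,np.array(P),185,45 if lab=="wrist" else 16)
        if e:
            Q=plane(cc,e[0],.138);d=Q[1]-Q[0]
            print(n,lab,"mid",Q.mean(0),"len",np.linalg.norm(d),"w px",e[1],"yaw",np.degrees(np.arctan2(d[0],-d[1])))
# bystanders: change between first and last top picture
d=np.abs(t.astype(int)-cv2.imread("pics/top0.png")).max(2)
for n,a,b in(("eraser",(321,225),14),("stapler",(389,246),30),("marker",(435,226),26)):
    print(n,"changed px",(d[a[1]-b:a[1]+b,a[0]-b:a[0]+b]>60).sum())
E
```

```text
tcp_pos: [0.4185, 0.1324, 0.0521]
contact_force: [-0.4, -0.1, -8.4]
tcp_pos: [0.4186, 0.1325, 0.0519]
contact_force: [0.7, -0.5, 0.6]
opening: 0.0623
tcp_pos: [0.4184, 0.1327, 0.2344]
contact_force: [1.3, 0.0, -0.3]
opening: 0.0758
time_s: 31.95
tcp_pos: [0.3596, 0.082, 0.3146]
contact_force: [0.9, 1.1, -0.2]
L [209.7156  29.6761] [209.7003  28.6705] [51.5 56.4] [0.5596 0.2313 0.023 ]
M [306.7283  38.7974] [305.8835  37.8807] [52.  59.6] [0.5465 0.0952 0.023 ]
S [477.1637  13.51  ] [476.1837  10.6098] [52.3 60.3] [ 0.5861 -0.1447  0.023 ]
slack [282.3797 131.7588] [282.1752 132.0379] [47.  47.9] [0.4156 0.131  0.027 ]
L wrist mid [0.5459 0.2772 0.138 ] len 0.018616254909281153 w px 6.0 yaw -96.11281262418166
L top mid [0.5594 0.2341 0.138 ] len 0.050804303732787236 w px 2.0 yaw 1.1850573317978959
M wrist mid [0.5447 0.0946 0.138 ] len 0.05224804785966422 w px 3.4439990520477295 yaw -6.932383216009495
M top mid [0.5438 0.0951 0.138 ] len 0.05105068035035318 w px 2.1807010173797607 yaw -6.469739582315269
S top mid [ 0.5811 -0.1458  0.138 ] len 0.051968206404201106 w px 2.204829216003418 yaw 10.392620843568864
eraser changed px 111
stapler changed px 0
marker changed px 0
```

Run:
```python
from h import *
for f in("top0","tZ"):
    im=cv2.imread(f"pics/{f}.png");h=cv2.cvtColor(im,cv2.COLOR_BGR2HSV)
    m=np.uint8((h[...,0]>105)&(h[...,0]<130)&(h[...,1]>170)&(h[...,2]>60));k=np.zeros_like(m);k[205:250,300:345]=1;m&=k
    ys,xs=np.nonzero(m);print(f,len(xs),xs.mean() if len(xs) else 0,ys.mean() if len(xs) else 0)
for f in("scene0","sZ"):
    im=cv2.imread(f"pics/{f}.png");h=cv2.cvtColor(im,cv2.COLOR_BGR2HSV)
    m=np.uint8((h[...,0]>105)&(h[...,0]<130)&(h[...,1]>170)&(h[...,2]>60));k=np.zeros_like(m);k[205:235,310:355]=1;m&=k
    ys,xs=np.nonzero(m);print(f,len(xs),xs.mean() if len(xs) else 0,ys.mean() if len(xs) else 0)
# spare card top height: top-view mid against scene rows
t=cam("top");s=cam("scene")
im=cv2.imread("pics/sZ.png")
for n,P in(("S",(.5815,-.146)),("M",(.545,.0946))):
    u=proj(s,[[*P,.138]])[0];x=int(round(u[0]));col=im[int(u[1])-12:int(u[1])+14,x-2:x+3].min(2).mean(1)
    print(n,u,col.round())
```

```text
top0 101 319.0990099009901 222.7128712871287
tZ 98 319.1326530612245 222.57142857142858
scene0 29 332.8965517241379 218.89655172413794
sZ 26 333.2307692307692 218.92307692307693
S [351.4311 143.0471] [ 96.  96.  95.  96.  93.  95.  96.  96.  93.  86.  92. 134. 188. 170.
 132. 100.  88.  95. 124. 144. 135. 125. 139. 131. 134. 135.]
M [272.8485 166.0183] [117. 119. 118. 119. 116. 117. 117. 118. 119. 126. 144. 181. 213. 167.
 151. 106.  91.  93. 112. 151. 159. 142. 131. 156. 140. 136.]
```

The eraser hasn't moved. The spare's card top shows at exactly the height expected for a card fully home, the same as M's. Handing in.

```bash
python3 -c "
from plant import arm
print(arm.hand_in())"
```

```text
the job is handed in; nothing more can be done
None
```

The job is handed in after 32 s of robot time. The slack clip was the stand beside the spare: its card slid at about 1.5 N, so I did not tug the other two. Its card is home and upright in the spare, and the slack stand, which tipped slightly while being moved empty, is upright on the tray floor. The other stands still hold their cards, and the stapler, eraser and marker have not moved.

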